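Push the spice tins home and shut the keeper

ROBOT

A 6-joint arm with a two-finger parallel gripper is mounted at the origin on a cart in front of the work surface, level with it; the furniture and walls round the work are solid. World frame = base frame: x ahead of the robot, y to its left, z up, the work surface at z = 0. Lengths are in m, angles in rad, forces in N, time in s.
With the tool pointing down it reaches from about 0.275 to 1 m from the base axis. Payload 8.4 kg.
Tool frame: the origin (TCP) lies at the very end of the fingers, on their centre line; the grasp point (between the pads) lies 19 mm behind it; z points along the fingers, y is the line along which they close (so a half turn about z gives the same grasp; the last joint's range is limited). The gripper opens to 85 mm and grips with 20 to 120 N. Pads are 22 mm wide; open, the fingers measure 114 mm over their backs; the gripper's body (76 mm by 85 mm) begins 54 mm behind the grasp point. The pads swing forward as they close: fully open they stand 13 mm farther back than shut.
Start: joints at [-1.327, 0.353, 1.633, -0, 1.155, -0.002], TCP at [0.152, -0.606, 0.231] pointing down, gripper open.
Joint ranges: [-2.63, 2.63], [-0.92, 2.1], [0.06, 2.66], [-1.3, 4.44], [0, 2.69], [-3.02, 3.02]. Speed limits (rad/s): [2.22, 2.22, 2.79, 3.14, 3.14, 3.14].

INTERFACE

Orientations are given as a unit quaternion [x, y, z, w].
In Python, from station import readout, cams, ctrl gives the robot as it stands. The module is installed in compiled form; this text tells all that it offers.
- The arm moves only by the shell command python3 -m pendant 'ROWS'. ROWS is a JSON object of lists of equal length, an entry for each row: "xyz": the shift along the world's x, y, z in units of 40 mm (1.0 is 40 mm), a list of three; "spin": the turn about the world's z in units of 6 degrees (1.0 is 6 degrees); "fingers": the finger opening in mm, from 0 to 85.4. In form: {"xyz": [[tx, ty, tz], ...], "spin": [spin, ...], "fingers": [fingers, ...]}. A call has 1 to 10 rows; each row shifts and turns the commanded pose from where the row before left it; what a row does not reach is not made up. A row lasts 1/12 s, in which the tool goes at most 41.7 mm and 7.16 degrees, less where a joint would pass 70% of its speed; a pose out of reach is approached as far as the arm can. A call is refused whole if a number of a shift passes 1 or a number of a turn 1, either way. A call with a gripper value outside its range is refused whole. The fingers move at their own pace and stop on an object; the grip force is fixed at half the most. Time passes only in rows, so rows that do not move let the fingers close. It gives the time, the measured TCP pose, the force, the opening and the grip force at its end, in the units of the state.
- readout.get_obs(): the state, without advancing time (a new reading comes with each control period).
- cams.get_image(name): name is "scene" or "top" or "wrist"; returns a dict with "pixels" (384x512x3 uint8, red, green, blue), "vfov" (degrees; the focal length in pixels is half the picture's height over the tangent of half this angle, whatever the lens; pixels are square), "cx", "cy" (the principal point, pixels), "k1" (the pictures are not rectified: a ray, as slopes to the right and down, at radius r is drawn at 1 + k1 r^2 times it, then the intrinsics apply), "extrinsics" (4x4, takes a point from camera to world coordinates). Camera axes: x right, y down, z forward; pixel columns grow to the right and rows downward; lengths in m; the calibration is good to about 2 mm. A picture is of the moment at which its call begins. There is no depth.
- ctrl.finish_job(): hands the job in; it is judged then, once.
The state is a dict: "clock": time; "joint_positions": joint angles; "dq": joint speeds; "tau": joint torques, N m; "tcp_pos": TCP position; "tcp_rot": TCP orientation; "force": force on the tool from outside, world axes, zero at the start; "torque": the same for the moment, N m; "finger_gap": finger opening in m; "gripper_force": force on a finger pad.
Only numpy, scipy, OpenCV 4.12 (cv2) and the standard library are available. Lean on these libraries where they do the work, as an engineer would, in place of code of your own. Each camera call takes 0.05 s, during which the arm holds its last target. There are 200 camera calls.

TASK

Push the whole row of five spice tins along the tray together, gently and with the fingertips, until the row is packed up against the end stop; then swing the steel keeper fully shut across the channel behind the last tin, so that no tin can slide out when the tray is carried. Only push: never lift, squeeze or tip a tin, and leave the other things on the worktop where they stand.

Things in the scene. Friction and masses are not known exactly. Their poses are not given: they have to be found in the camera images.
- tray: Light-wood spice-tin tray, does not move; 67 mm wide (x), 350 long (y); origin: centre of its underside, z up. Floor 6 mm thick; 10 mm rails on both sides, tops 18 mm above the worktop, leave a channel 47 mm wide along y. A wooden end stop 38 mm high closes the -y end, inner face at y -160 mm, a flat handle beyond it; the +y end (y +175 mm) is open.
- end_stop (a point): Point on the tray floor at the middle of the end stop's inner face (tray frame x 0, y -160 mm, z 6 mm). Sliding the whole row of tins takes only a few newtons; once the first tin meets the stop the row is solid.
- keeper (a joint): Steel keeper bar that swings level over the rails. Value: angle from the tray's +x towards its +y axis. 0 = shut, straight across the channel, against its stop; about 2 rad = open, pointing towards the mouth and out over the rail nearer the robot. Range 0 to 2.3. Light friction (0.03 N m) keeps it where it is left; no spring or latch.
- keeper_pivot (a point): Keeper's upright pivot axis at worktop height, on the -x rail (nearer the robot), tray frame x -28.5, y +68.5 mm; barrel 13 mm across, up to 42 mm. Bar 8 mm thick, centred on the axis, 20 to 38 mm above the worktop. Shut, its inner face is at tray y +64.5 mm: 4 mm behind a row of five tins fully home; it cannot shut on a row that is not home.
- keeper_tip (a point): Top centre of the 12 mm round steel stud at the keeper's free end, 74 mm from the pivot axis, 44 mm above the worktop.
- tin_1: Round spice tin, white with a flat steel lid, 44 mm across, 34 mm high, about 70 g, loose; origin: centre of its underside, z up. First of the row, nearest the end stop; fully home its centre is 22 mm from the stop face.
- tin_2: Round spice tin, white with a flat steel lid, 44 mm across, 34 mm high, about 70 g, loose; origin: centre of its underside, z up. Number 2 from the end stop, touching its neighbours in the row.
- tin_3: Round spice tin, white with a flat steel lid, 44 mm across, 34 mm high, about 70 g, loose; origin: centre of its underside, z up. Number 3 from the end stop, touching its neighbours in the row.
- tin_4: Round spice tin, white with a flat steel lid, 44 mm across, 34 mm high, about 70 g, loose; origin: centre of its underside, z up. Number 4 from the end stop, touching its neighbours in the row.
- tin_5: Round spice tin, white with a flat steel lid, 44 mm across, 34 mm high, about 70 g, loose; origin: centre of its underside, z up. Last of the five, standing a little apart behind the other four, nearest the mouth; fully home its centre is 198 mm from the stop face.
- spice_jar_a: Bystander: small glass spice jar with a cork, 43 x 43 x 90 mm; origin: centre of its underside.
- spice_jar_b: Bystander: small glass spice jar with a cork, 43 x 43 x 90 mm; origin: centre of its underside.
- mug: Bystander: white mug, 86 x 118 x 84 mm with its handle; origin: centre of its underside.
- milk_jug: Bystander: small white jug, 65 x 92 x 78 mm; origin: centre of its underside.
- teaspoon: Bystander: steel teaspoon lying flat, 130 x 26 x 11 mm; origin: centre of its underside.
- salt_cellar: Bystander: round wooden salt cellar, 84 x 84 x 62 mm; origin: centre of its underside.
Not all that is in view belongs to the job. Leave any blue or purple look-alike of the tin_3 alone.

How it is judged:
On the way, in this order (a step that is already met when the one before it is completed fails the run):
1. all five tins are packed against the end stop while the keeper is still open (y of tin_1 in the frame of tray below -0.134 m and x of tin_1 in the frame of tray between -0.005 and 0.005 m and z of tin_1 in the frame of tray between 0.003 and 0.009 m and angle between each of tin_1, tin_2, tin_3, tin_4, tin_5's own z axis and vertical below 0.08 rad and y of tin_2 in the frame of tray below -0.09 m and x of tin_2 in the frame of tray between -0.005 and 0.005 m and z of tin_2 in the frame of tray between 0.003 and 0.009 m and y of tin_3 in the frame of tray below -0.046 m and x of tin_3 in the frame of tray between -0.005 and 0.005 m and z of tin_3 in the frame of tray between 0.003 and 0.009 m and y of tin_4 in the frame of tray below -0.002 m and x of tin_4 in the frame of tray between -0.005 and 0.005 m and z of tin_4 in the frame of tray between 0.003 and 0.009 m and y of tin_5 in the frame of tray below 0.042 m and x of tin_5 in the frame of tray between -0.005 and 0.005 m and z of tin_5 in the frame of tray between 0.003 and 0.009 m and value of joint keeper above 1 rad), for 0.2 s.
2. the keeper is shut behind the row (y of tin_1 in the frame of tray below -0.134 m and x of tin_1 in the frame of tray between -0.005 and 0.005 m and z of tin_1 in the frame of tray between 0.003 and 0.009 m and angle between each of tin_1, tin_2, tin_3, tin_4, tin_5's own z axis and vertical below 0.08 rad and y of tin_2 in the frame of tray below -0.09 m and x of tin_2 in the frame of tray between -0.005 and 0.005 m and z of tin_2 in the frame of tray between 0.003 and 0.009 m and y of tin_3 in the frame of tray below -0.046 m and x of tin_3 in the frame of tray between -0.005 and 0.005 m and z of tin_3 in the frame of tray between 0.003 and 0.009 m and y of tin_4 in the frame of tray below -0.002 m and x of tin_4 in the frame of tray between -0.005 and 0.005 m and z of tin_4 in the frame of tray between 0.003 and 0.009 m and y of tin_5 in the frame of tray below 0.042 m and x of tin_5 in the frame of tray between -0.005 and 0.005 m and z of tin_5 in the frame of tray between 0.003 and 0.009 m and value of joint keeper below 0.06 rad), for 0.2 s.
At the end, for the whole second after the job is handed in: Every tin stands upright on the channel floor, within 4 mm of its place in a closed row against the end stop, at rest, and the keeper is within 0.06 rad of shut and still (all of step 2 and linear speed of each of tin_1, tin_2, tin_3, tin_4, tin_5 below 0.01 m/s and velocity of joint keeper between -0.05 and 0.05 rad/s); the robot touches nothing.
It fails at once if a tin is lifted more than 8 mm off the tray floor (z of any of tin_1, tin_2, tin_3, tin_4, tin_5 in the frame of tray above 0.014 m).
It fails at once if a tin is tipped more than 0.3 rad (angle between any of tin_1, tin_2, tin_3, tin_4, tin_5's own z axis and vertical above 0.3 rad).
It fails at once if a tin is squeezed or rammed: the fingers press on it with more than 30 N (contact force between the fingers and tin_1 above 30 N or contact force between the fingers and tin_2 above 30 N or contact force between the fingers and tin_3 above 30 N or contact force between the fingers and tin_4 above 30 N or contact force between the fingers and tin_5 above 30 N).
It fails at once if a bystander is moved more than 20 mm (distance of any of spice_jar_a, spice_jar_b, mug, milk_jug, teaspoon, salt_cellar from where it was at the start of the episode above 0.02 m).
It also fails if it takes over 45 s, if anything falls off the work surface, if the arm or the gripper's body presses on something with over 40 N, if the wrist force passes 120 N, or if a joint passes its speed limit or range.

## Working session

There is one attempt and no reset: what is moved stays moved. The work goes in short steps, Python scripts to look and compute and a shell command to move; the robot and the scene stay as the last step left them, time stands still between calls to the robot, and variables do not carry over. Pictures are saved under pics/ and viewed, at most 10 in all, crops included, and the job is handed in when it is done.

```bash
mkdir -p pics; cat > h.py <<'E'
import numpy as np, cv2
from station import readout, cams, ctrl
def grab(n,save=None):
    d=cams.get_image(n)
    if save: cv2.imwrite('pics/'+save,cv2.cvtColor(d['pixels'],cv2.COLOR_RGB2BGR))
    return d
def KD(d):
    f=d['pixels'].shape[0]/2/np.tan(np.radians(d['vfov'])/2)
    return np.array([[f,0,d['cx']],[0,f,d['cy']],[0,0,1.]]),np.array([d['k1'],0,0,0,0.])
def toplane(d,uv,z):
    K,D=KD(d); uv=np.array(uv,float).reshape(-1,1,2)
    p=cv2.undistortPoints(uv,K,D).reshape(-1,2)
    E=np.array(d['extrinsics']); r=np.c_[p,np.ones(len(p))]@E[:3,:3].T; o=E[:3,3]
    return o+r*((z-o[2])/r[:,2])[:,None]
def proj(d,P):
    K,D=KD(d); E=np.linalg.inv(np.array(d['extrinsics']))
    return cv2.projectPoints(np.array(P,float).reshape(-1,1,3),cv2.Rodrigues(E[:3,:3])[0],E[:3,3],K,D)[0].reshape(-1,2)
E
python3 - <<'E'
from h import *
np.set_printoptions(precision=4,suppress=True)
for n in('top','scene'):
    d=grab(n,n+'0.png'); print(n,d['vfov'],d['k1'],d['cx'],d['cy'],d['extrinsics'])
print(readout.get_obs())
E
```

```text
top 52.88884975674989 -0.04749451457253972 256.0635397239954 187.12795710764976 [[ 0.0073 -0.9894  0.1447  0.3523]
 [-1.     -0.0071  0.002  -0.1972]
 [-0.0009 -0.1447 -0.9895  1.1402]
 [ 0.      0.      0.      1.    ]]
scene 57.79557303283819 -0.018121398761616298 261.90915146805924 193.25535200122962 [[-0.689  -0.5248  0.4999  0.0276]
 [-0.7247  0.5003 -0.4737  0.2226]
 [-0.0015 -0.6887 -0.7251  0.7126]
 [ 0.      0.      0.      1.    ]]
{'clock': 0.1, 'joint_positions': array([-1.3274,  0.3536,  1.6341,  0.    ,  1.1552, -0.0024]), 'dq': array([-0.0006, -0.0017, -0.0029, -0.0012, -0.0004,  0.003 ]), 'tau': array([ -0.0014, -60.6359, -34.2822,  -0.    ,   0.004 ,   0.    ]), 'tcp_pos': array([ 0.152 , -0.6058,  0.2306]), 'tcp_rot': array([ 0.9925,  0.1226, -0.0001, -0.0006]), 'force': array([ 0.3373, -0.4568,  0.3563]), 'torque': array([ 0.0121,  0.021 , -0.0055]), 'gripper_force': 0.0, 'finger_gap': 0.08543191235363932}
```

View pics/top0.png

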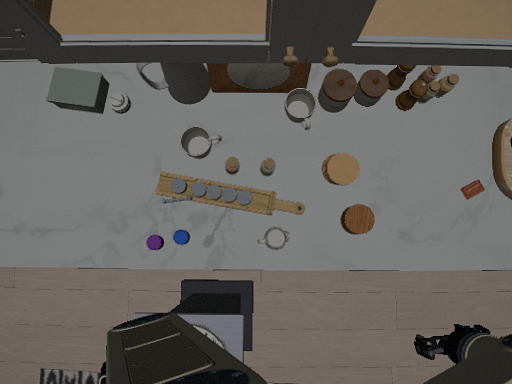

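View pics/scene0.png

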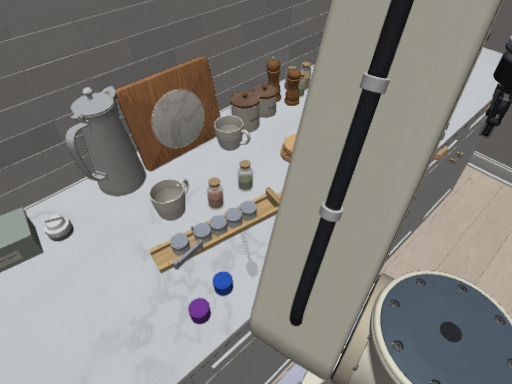

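The top view shows the tray from its mouth at (157,185) to the stop at (273,203). The tins are at about (179,186), (199,189), (214,192), (229,195) and (244,198). The keeper lies open, pivot near (188,198) and tip near (165,201). The teaspoon is at (215,228), the jug at (275,238), and the blue and purple decoys at (181,237) and (154,242).

```bash
python3 - <<'E'
from h import *
np.set_printoptions(precision=4,suppress=True)
d=grab('top'); im=cv2.cvtColor(d['pixels'],cv2.COLOR_RGB2BGR)
hsv=cv2.cvtColor(im,cv2.COLOR_BGR2HSV)
wood=((hsv[...,0]>8)&(hsv[...,0]<28)&(hsv[...,1]>70)).astype(np.uint8); wood[:165]=0;wood[225:]=0;wood[:,:145]=0;wood[:,310:]=0
ys,xs=np.nonzero(wood); P=toplane(d,np.c_[xs,ys],0.018)
r=cv2.minAreaRect(P[:,:2].astype(np.float32)*1000); print('wood rect mm',r)
# tray axis from rail pixels: fit lines; tins
x0,y0,x1,y1=150,165,310,225
# lids: greyish inside tray
hull=cv2.convexHull(np.c_[xs,ys].astype(np.int32)); m=np.zeros(wood.shape,np.uint8); cv2.fillPoly(m,[hull],1)
lid=(m&(1-wood)&(hsv[...,1]<70)).astype(np.uint8)
n,lab,st,c=cv2.connectedComponentsWithStats(lid)
for i in range(1,n):
    if st[i,4]>20: print(st[i],c[i],toplane(d,c[i],0.04)[0])
S=5;crop=cv2.resize(im[165:225,150:310],None,fx=S,fy=S,interpolation=cv2.INTER_CUBIC)
mc=cv2.resize((np.dstack([lid*255,wood*255,wood*0])[165:225,150:310]),None,fx=S,fy=S,interpolation=0)
cv2.imwrite('pics/c1.png',np.vstack([crop,mc])[:600])
E
```

```text
wood rect mm ((509.51727294921875, -116.22673034667969), (145.27593994140625, 437.30963134765625), 0.4039934277534485)
[ 163  165  139   40 2860] [238.2535 182.5301] [ 0.5263 -0.1435  0.04  ]
[155 174   5  18  23] [157.2609 182.9565] [0.5234 0.0911 0.04  ]
[171 178  16  15 197] [178.3909 185.0711] [0.5176 0.0294 0.04  ]
[177 195  16   6  50] [185.66 197.74] [0.4809 0.0071 0.04  ]
[272 209  24   6  90] [280.5111 212.0667] [ 0.4418 -0.2653  0.04  ]
```

View pics/c1.png

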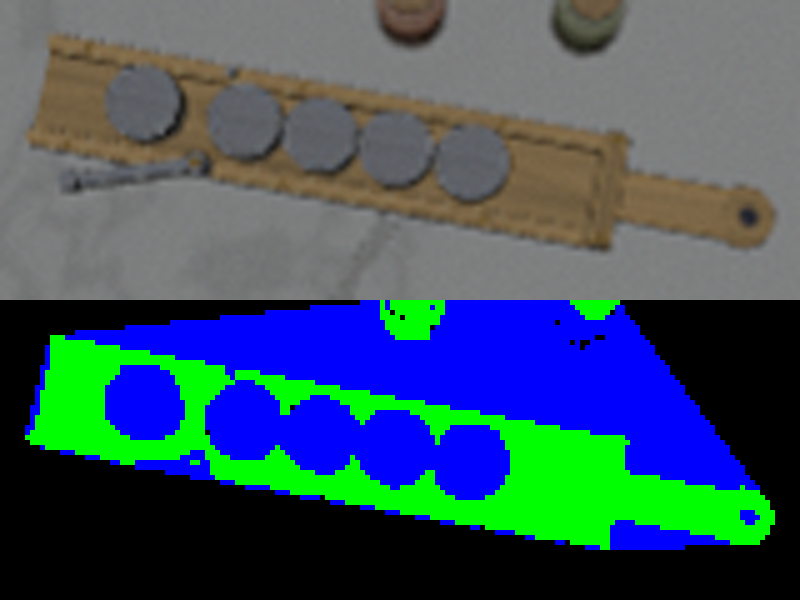

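The crop shows the lids at crop pixels (144,103), (245,121), (321,134), (396,148) and (471,161). The pivot is at (200,162), the keeper stud at (69,181) and the stop's inner face near x = 604.

```bash
python3 - <<'E'
from h import *
np.set_printoptions(precision=4,suppress=True)
d=grab('top'); im=cv2.cvtColor(d['pixels'],cv2.COLOR_RGB2BGR); hsv=cv2.cvtColor(im,cv2.COLOR_BGR2HSV)
f=lambda L:(np.array(L,float)+.5)/5-.5+[150,165]
wood=((hsv[...,0]>8)&(hsv[...,0]<28)&(hsv[...,1]>70))
# upper rail outer edge: first wood row per column, 162..270
U=[];L=[]
for c in range(164,270):
    r=np.nonzero(wood[172:222,c])[0]+172
    r=r[r>=172+ (c-160)*0.13-2]
    U.append((c,r[0]-.5))
    if c>195: L.append((c,r[-1]+.5))
def fit(pts,z):
    p=toplane(d,pts,z)[:,:2].astype(np.float32); l=cv2.fitLine(p,cv2.DIST_HUBER,0,.01,.01).ravel(); l[:2]*=np.sign(l[1]); return l
u=fit(U,.018); l=fit(L,.018); l0=fit(L,0.0)
print('upper',u,'lower z18',l,'z0',l0)
yax=(u[:2]+l[:2]);yax/=np.linalg.norm(yax); xax=np.array([yax[1],-yax[0]])
print('width',(u[2:]-l[2:])@xax, 'yaw',np.arctan2(-yax[0],yax[1]))
mid=((u[2:]+l[2:])@xax)/2
t=toplane(d,f([[144,103],[245,121],[321,134],[396,148],[471,161]]),.04)[:,:2]
pv=toplane(d,f([200,162]),.042)[0,:2]; st=toplane(d,f([69,181]),.044)[0,:2]
print('tins',t,np.linalg.norm(np.diff(t,axis=0),axis=1),'pivot',pv,'stud',st,np.linalg.norm(st-pv))
oy=pv@yax-.0685
o=xax*mid+yax*oy
T=lambda p:np.c_[(p-o)@xax,(p-o)@yax]
print('origin',o,'tins in tray',T(t),'pivot',T(pv[None]),'stud',T(st[None]))
s=toplane(d,f([[606,140],[600,245],[604,190]]),.038)[:,:2]; mo=toplane(d,f([[50,37],[30,140]]),.018)[:,:2]
print('stop inner?',T(s),'mouth',T(mo))
# other objects: jars, decoys
E
```

```text
upper [ 0.1727  0.985   0.5315 -0.078 ] lower z18 [ 0.1724  0.985   0.456  -0.1265] z0 [ 0.1724  0.985   0.4576 -0.1254]
width 0.0659796 yaw -0.17341635
tins [[ 0.5172  0.0294]
 [ 0.5072 -0.0294]
 [ 0.4999 -0.0735]
 [ 0.4921 -0.1168]
 [ 0.4849 -0.16  ]] [0.0597 0.0446 0.044  0.0438] pivot [ 0.4829 -0.0045] stud [0.4712 0.0701] 0.07551691668588024
origin [ 0.4982 -0.0767] tins in tray [[ 0.0004  0.1078]
 [ 0.0007  0.0482]
 [ 0.0011  0.0035]
 [ 0.0009 -0.0405]
 [ 0.0013 -0.0843]] pivot [[-0.0275  0.0685]] stud [[-0.052   0.1399]]
stop inner? [[ 0.0274 -0.1584]
 [-0.0328 -0.1656]
 [-0.0013 -0.1624]] mouth [[ 0.0316  0.1762]
 [-0.0307  0.1746]]
```

```bash
A='[0.47,0.89,0]'; python3 -m pendant '{"xyz":[[0.47,0.89,0],[0.47,0.89,0],[0.47,0.89,0],[0.47,0.89,0],[0.47,0.89,0],[0.47,0.89,0],[0.47,0.89,0],[0.47,0.89,0],[0.47,0.89,0],[0.47,0.89,0]],"spin":[-0.4,-0.4,-0.4,-0.4,-0.4,-0.4,-0.4,-0.4,-0.4,-0.4],"fingers":[0,0,0,0,0,0,0,0,0,0]}'
```

```text
clock: 1.03
tcp_pos: [0.3404, -0.2484, 0.2314]
tcp_rot: [0.996, -0.088, 0.0, 0.0]
force: [0.1, -0.4, 0.8]
finger_gap: 0.0002
gripper_force: 0.0
```

```bash
python3 -m pendant '{"xyz":[[0.47,0.89,0],[0.47,0.89,0],[0.47,0.89,0],[0.47,0.89,0],[0.47,0.89,0],[0.47,0.89,0],[0.47,0.89,0],[0.47,0.89,0],[0.47,0.89,0],[0.47,0.89,0]],"spin":[0,0,0,0,0,0,0,0,0,0],"fingers":[0,0,0,0,0,0,0,0,0,0]}'
```

```text
clock: 1.87
tcp_pos: [0.5286, 0.1079, 0.2312]
tcp_rot: [0.996, -0.086, 0.0, 0.0]
force: [0.5, 0.4, 0.1]
finger_gap: -0.0002
gripper_force: 0.0
```

```bash
python3 -m pendant '{"xyz":[[0,0,-0.8],[0,0,-0.8],[0,0,-0.8],[0,0,-0.8],[0,0,-0.4],[0,0,0]],"spin":[0,0,0,0,0,0],"fingers":[0,0,0,0,0,0]}'
python3 - <<'E'
from h import *
d=grab('wrist','w1.png')
p=readout.get_obs()['tcp_pos']; c,s=.985,.1726
v=p[:2]-[.4982,-.0767]; print('tray',c*v[0]-s*v[1],s*v[0]+c*v[1],p[2])
E
```

```text
clock: 2.37
tcp_pos: [0.5253, 0.1053, 0.0836]
tcp_rot: [0.996, -0.086, -0.003, 0.001]
force: [-0.0, -0.6, 0.4]
finger_gap: 0.0001
gripper_force: 0.0
tray -0.0034339593116793528 0.18442024541898186 0.08569396379616608
```

View pics/w1.png

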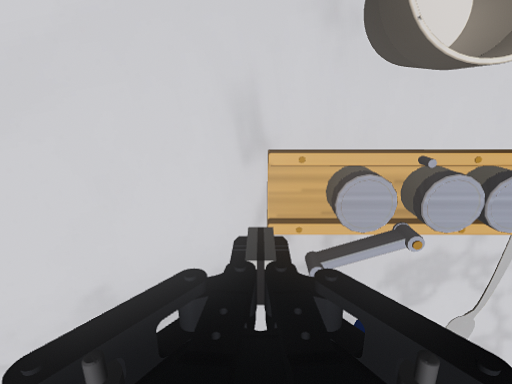

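The wrist picture shows the tray with the fingertips at (260,245), just outside the mouth at (268,190). Tin 5 is at (365,205) with the keeper open beside it, as I measured.

```bash
python3 -m pendant '{"xyz":[[0.05,-0.01,-0.5],[0.03,0,-0.5],[0,0,-0.4],[0,0,-0.15],[0,0,0],[0,0,0]],"spin":[0,0,0,0,0,0],"fingers":[0,0,0,0,0,0]}'
cat > t.py <<'E'
from h import *
def tray(p): v=np.array(p[:2])-[.4982,-.0767]; return np.array([.985*v[0]-.1726*v[1],.1726*v[0]+.985*v[1]])
def show():
    o=readout.get_obs(); v=tray(o['tcp_pos']); print('tray',v.round(4),'z',o['tcp_pos'][2].round(4),'F',o['force'].round(1),'t',o['clock'])
if __name__=='__main__': show()
E
python3 t.py
```

```text
clock: 2.92
tcp_pos: [0.5321, 0.1055, 0.0265]
tcp_rot: [0.996, -0.086, 0.001, -0.0]
force: [-0.1, 0.4, 0.6]
finger_gap: 0.0004
gripper_force: 0.0
tray [0.0019 0.1853] z 0.0265 F [-0.1  0.4  0.6] t 2.9167
```

```bash
python3 -m pendant '{"xyz":[[-0.017,-0.0985,0],[-0.017,-0.0985,0],[-0.017,-0.0985,0],[-0.017,-0.0985,0],[-0.017,-0.0985,0],[-0.017,-0.0985,0],[-0.017,-0.0985,0],[-0.017,-0.0985,0],[-0.017,-0.0985,0],[-0.017,-0.0985,0]],"spin":[0,0,0,0,0,0,0,0,0,0],"fingers":[0,0,0,0,0,0,0,0,0,0]}'; python3 t.py
python3 -m pendant '{"xyz":[[-0.0125,-0.074,0],[-0.0125,-0.074,0],[-0.0125,-0.074,0],[-0.0125,-0.074,0],[-0.0125,-0.074,0],[-0.0125,-0.074,0],[-0.0125,-0.074,0],[-0.0125,-0.074,0],[-0.0125,-0.074,0],[-0.0125,-0.074,0]],"spin":[0,0,0,0,0,0,0,0,0,0],"fingers":[0,0,0,0,0,0,0,0,0,0]}'; python3 t.py
```

```text
clock: 3.75
tcp_pos: [0.5244, 0.0656, 0.0253]
tcp_rot: [0.996, -0.086, -0.0, -0.0]
force: [-0.2, 0.0, -1.0]
finger_gap: -0.0
gripper_force: 0.0
tray [0.0013 0.1447] z 0.0253 F [-0.2  0.  -1. ] t 3.75
clock: 4.58
tcp_pos: [0.5195, 0.0362, 0.0253]
tcp_rot: [0.996, -0.086, 0.0, -0.0]
force: [-0.2, 1.4, -0.4]
finger_gap: -0.0002
gripper_force: 0.9
tray [0.0015 0.1148] z 0.0253 F [-0.2  1.4 -0.4] t 4.5833
```

```bash
python3 - <<'E'
from h import *
a=grab('top')['pixels'][150:240,140:300]; b=grab('scene')['pixels'][170:290,130:300]
a=cv2.resize(a,None,fx=4,fy=4,interpolation=2)[:,:640]; b=cv2.resize(b,(340,240))
c=np.zeros((600,640,3),np.uint8); c[:360]=a; c[360:,:340]=b
cv2.imwrite('pics/p2.png',c[...,::-1])
E
```

```text
(no output)
```

View pics/p2.png

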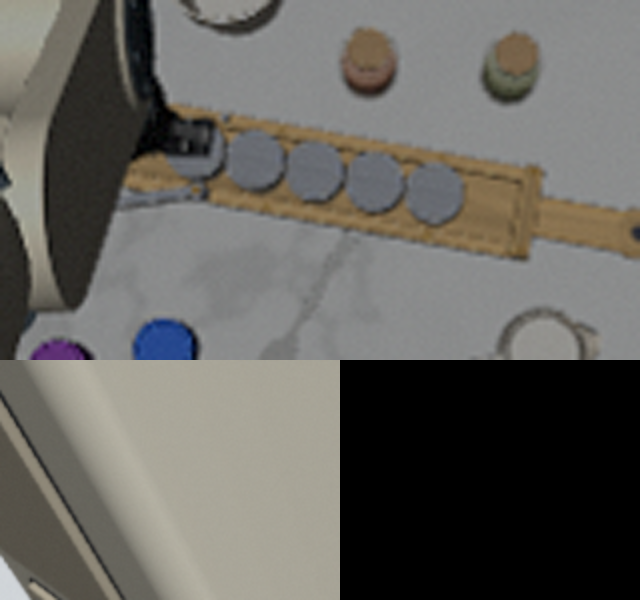

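The top view shows all five lids in contact and the row already moving. Tin 1 is at crop (434,194), about 12 mm along with about 41 mm to go, and the keeper is still open.

```bash
python3 -m pendant '{"xyz":[[-0.0125,-0.074,0],[-0.0125,-0.074,0],[-0.0125,-0.074,0],[-0.0125,-0.074,0],[-0.0125,-0.074,0],[-0.0125,-0.074,0],[-0.0125,-0.074,0],[-0.0125,-0.074,0],[-0.0125,-0.074,0],[-0.0125,-0.074,0]],"spin":[0,0,0,0,0,0,0,0,0,0],"fingers":[0,0,0,0,0,0,0,0,0,0]}'; python3 t.py
cat > lid.py <<'E'
from t import *
d=grab('top'); im=d['pixels']; g=cv2.cvtColor(im,cv2.COLOR_RGB2HSV)
lid=((g[...,1]<70)&(g[...,2]>60)).astype(np.uint8)
# keep only pixels in the channel at lid height
ys,xs=np.nonzero(lid); P=toplane(d,np.c_[xs,ys],.04)
v=P[:,:2]-[.4982,-.0767]; X=.985*v[:,0]-.1726*v[:,1]; Y=.1726*v[:,0]+.985*v[:,1]
k=(abs(X)<.016)&(Y>-.158)&(Y<.06); 
print('lid front edge y:',np.sort(Y[k])[:6].round(4))
k2=(abs(X)<.008)&(Y>-.158)&(Y<.16); h,e=np.histogram(Y[k2],np.arange(-.16,.08,.004)); print(h)
E
python3 lid.py
```

```text
clock: 5.52
tcp_pos: [0.5144, 0.0065, 0.0253]
tcp_rot: [0.996, -0.086, 0.0, -0.0]
force: [-0.0, 1.8, 0.4]
finger_gap: -0.0
gripper_force: 0.9
tray [0.0016 0.0847] z 0.0253 F [-0.   1.8  0.4] t 5.5167
lid front edge y: [-0.1486 -0.1481 -0.1473 -0.1468 -0.1463 -0.1458]
[0 0 2 7 7 9 8 7 7 8 9 6 8 9 8 7 7 8 8 7 7 9 9 7 7 8 8 7 7 8 9 7 7 9 8 6 7
 8 9 7 7 8 8 7 7 8 8 7 7 3 3 1 2 4 1 0 0 0 0]
```

```bash
python3 -m pendant '{"xyz":[[-0.0045,-0.0245,0],[-0.0045,-0.0245,0],[-0.0045,-0.0245,0],[-0.0045,-0.0245,0],[-0.0045,-0.0245,0],[-0.0045,-0.0245,0],[-0.0045,-0.0245,0],[-0.0045,-0.0245,0]],"spin":[0,0,0,0,0,0,0,0],"fingers":[0,0,0,0,0,0,0,0]}'; python3 t.py
python3 -m pendant '{"xyz":[[-0.002,-0.0125,0],[-0.002,-0.0125,0]],"spin":[0,0],"fingers":[0,0]}'; python3 t.py;python3 lid.py
```

```text
clock: 6.23
tcp_pos: [0.513, -0.0011, 0.0253]
tcp_rot: [0.996, -0.086, -0.0, -0.0]
force: [-0.4, 2.7, 0.3]
finger_gap: -0.0002
gripper_force: 0.9
tray [0.0015 0.077 ] z 0.0253 F [-0.4  2.7  0.3] t 6.2333
clock: 6.4
tcp_pos: [0.513, -0.002, 0.0253]
tcp_rot: [0.996, -0.087, 0.0, -0.0]
force: [-0.1, 5.2, 0.7]
finger_gap: -0.0001
gripper_force: 2.5
tray [0.0017 0.0762] z 0.0253 F [-0.1  5.2  0.7] t 6.4
lid front edge y: [-0.1558 -0.1553 -0.1548 -0.1543 -0.154  -0.1538]
[0 8 9 7 7 9 8 7 7 8 9 6 8 9 8 7 7 8 8 7 7 9 8 7 7 8 8 7 7 8 9 7 7 8 8 7 7
 8 9 7 7 8 8 7 6 8 7 4 2 3 3 3 2 1 1 0 0 0 0]
```

```bash
for i in 1; do python3 -m pendant '{"xyz":[[-0.002,-0.0125,0]],"spin":[0],"fingers":[0]}'; python3 t.py; python3 -m pendant '{"xyz":[[-0.002,-0.0125,0]],"spin":[0],"fingers":[0]}';python3 t.py; python3 lid.py; done
```

```text
clock: 6.53
tcp_pos: [0.5131, -0.0022, 0.0254]
tcp_rot: [0.996, -0.087, 0.0, -0.0]
force: [1.3, 7.1, 1.3]
finger_gap: -0.0001
gripper_force: 3.8
tray [0.0018 0.0759] z 0.0254 F [1.3 7.1 1.3] t 6.5333
clock: 6.62
tcp_pos: [0.5132, -0.0025, 0.0254]
tcp_rot: [0.996, -0.087, 0.0, -0.0]
force: [2.2, 9.5, 0.5]
finger_gap: -0.0005
gripper_force: 5.0
tray [0.002  0.0757] z 0.0254 F [2.2 9.5 0.5] t 6.6167
lid front edge y: [-0.1558 -0.1553 -0.1548 -0.1543 -0.154  -0.1538]
[0 8 9 7 7 9 8 7 7 8 9 6 8 9 8 7 7 8 8 7 7 9 7 7 7 8 8 7 7 8 9 7 7 8 8 7 7
 8 9 7 7 8 8 7 6 8 6 4 2 3 3 3 2 1 1 0 0 0 0]
```

```bash
python3 -m pendant '{"xyz":[[-0.002,-0.0125,0],[-0.002,-0.0125,0],[0,0,0],[0,0,0]],"spin":[0,0,0,0],"fingers":[0,0,0,0]}'; python3 t.py; python3 -m pendant '{"xyz":[[0.017,0.0985,0],[0.034,0.197,0],[0.086,0.49,0],[0.1,0.6,0],[0.05,0.3,0.3],[0,0,0.5],[0,0,0.5],[0,0,0.5]],"spin":[0,0,0,0,0,0,0,0],"fingers":[0,0,0,0,0,0,0,0]}'; python3 t.py; python3 lid.py
```

```text
clock: 7.0
tcp_pos: [0.5134, -0.0028, 0.0256]
tcp_rot: [0.996, -0.087, 0.001, -0.001]
force: [2.3, 12.9, 1.4]
finger_gap: -0.0001
gripper_force: 6.5
tray [0.0023 0.0754] z 0.0256 F [ 2.3 12.9  1.4] t 7.0
clock: 7.67
tcp_pos: [0.5235, 0.0638, 0.0977]
tcp_rot: [0.996, -0.086, -0.001, 0.0]
force: [1.1, -0.1, 0.2]
finger_gap: -0.0003
gripper_force: 0.0
tray [0.0007 0.1427] z 0.0977 F [ 1.1 -0.1  0.2] t 7.6667
lid front edge y: [-0.1558 -0.1553 -0.1548 -0.1543 -0.154  -0.1538]
[0 8 9 7 7 9 8 7 7 8 9 6 8 9 8 7 7 8 8 7 7 9 8 7 7 8 8 7 7 8 9 7 7 8 8 7 7
 8 9 7 7 8 8 7 6 8 9 7 7 8 8 7 8 8 7 6 0 0 0]
```

```bash
python3 - <<'E'
from t import *
d=grab('top'); a=d['pixels'][170:220,180:280]
cv2.imwrite('pics/p3.png',cv2.resize(a,None,fx=8,fy=8,interpolation=cv2.INTER_CUBIC)[...,::-1])
w=lambda x,y,z:[.4982+.985*x+.1726*y,-.0767-.1726*x+.985*y,z]
q=proj(d,[w(0,-.16,.04),w(0,-.16,.038),w(0,.06,.04),w(-.0285,.0685,.042)])
print((q-[180,170]+.5)*8-.5)
E
```

```text
[[720.95152204 259.10804937]
 [720.76185278 259.70308438]
 [119.71337481 149.80778578]
 [ 79.63179473 222.19802243]]
```

View pics/p3.png

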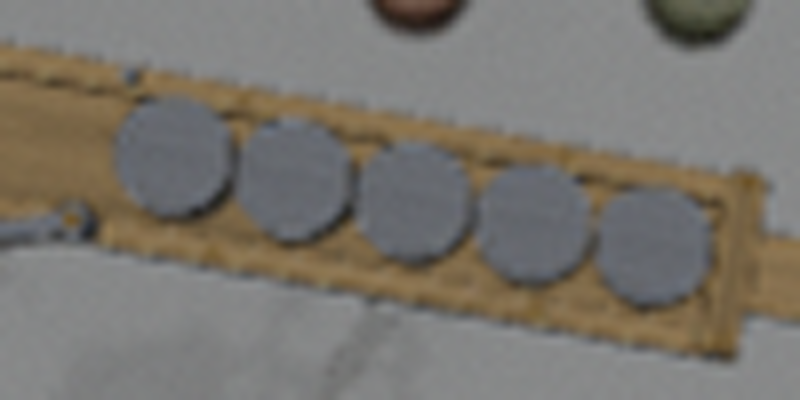

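The crop shows the lids spanning x = 115 to 713, with tin 1 at the stop's inner edge (about 716) to within 1 mm. The pivot is at (76,220), clear of tin 5. The row is home, so the next job is the keeper.

```bash
python3 -m pendant '{"xyz":[[-0.5,-0.15,0],[-0.5,-0.15,0],[-0.5,-0.15,0],[-0.5,-0.14,0],[0,0,-0.6],[0,0,-0.6],[0,0,-0.4],[0,0,-0.15],[0,0,0]],"spin":[0,0,0,0,0,0,0,0,0],"fingers":[0,0,0,0,0,0,0,0,0]}'; python3 t.py
python3 - <<'E'
import numpy as np
# waypoints of TCP (tray frame) for keeper angle a, and world shifts in units
pv=np.array([-.0275,.0695]); r=.050
prev=None
for a in [1.9,1.7,1.5,1.3,1.1,.9,.7,.5,.3,.15,.05,0,-.03]:
    e=np.array([np.cos(a),np.sin(a)]); n=np.array([-np.sin(a),np.cos(a)])
    # box half 11 x 15 support along n
    s=.004+.011*abs(n[0])+.015*abs(n[1])
    p=pv+r*e+s*n; w=np.array([.985*p[0]+.1726*p[1],-.1726*p[0]+.985*p[1]])
    print(a,p.round(4),(w+[.4982,-.0767]).round(4), None if prev is None else ((w-prev)/.04).round(2)); prev=w
E
```

```text
clock: 8.52
tcp_pos: [0.4425, 0.0396, 0.0257]
tcp_rot: [0.996, -0.086, -0.002, 0.0]
force: [-0.1, 0.0, 0.6]
finger_gap: 0.0
gripper_force: 0.0
tray [-0.0749  0.105 ] z 0.0257 F [-0.1  0.   0.6] t 8.5167
1.9 [-0.0619  0.1106] [0.4563 0.0429] None
1.7 [-0.0506  0.1169] [0.4685 0.0472] [0.3  0.11]
1.5 [-0.04    0.1205] [0.4796 0.0489] [0.28 0.04]
1.3 [-0.0321  0.1227] [0.4878 0.0496] [0.2  0.02]
1.1 [-0.0232  0.1234] [0.4967 0.0489] [ 0.22 -0.02]
0.9 [-0.0136  0.1223] [0.5059 0.0461] [ 0.23 -0.07]
0.7 [-0.0038  0.119 ] [0.515  0.0411] [ 0.23 -0.12]
0.5 [0.0056 0.1132] [0.5233 0.0338] [ 0.21 -0.18]
0.3 [0.0139 0.1049] [0.53   0.0242] [ 0.17 -0.24]
0.15 [0.0189 0.0972] [0.5336 0.0158] [ 0.09 -0.21]
0.05 [0.0215 0.0915] [0.5351 0.0097] [ 0.04 -0.15]
0 [0.0225 0.0885] [0.5356 0.0066] [ 0.01 -0.08]
-0.03 [0.0231 0.0873] [0.536  0.0053] [ 0.01 -0.03]
```

```bash
python3 -m pendant '{"xyz":[[0.18,0.04,0],[0.17,0.04,0],[0.15,0.055,0],[0.15,0.055,0],[0.14,0.02,0],[0.14,0.02,0],[0.1,0.01,0],[0.1,0.01,0],[0.11,-0.01,0],[0.11,-0.01,0]],"spin":[0,0,0,0,0,0,0,0,0,0],"fingers":[0,0,0,0,0,0,0,0,0,0]}'; python3 t.py
python3 -m pendant '{"xyz":[[0.115,-0.035,0],[0.115,-0.035,0],[0.115,-0.06,0],[0.115,-0.06,0],[0.105,-0.09,0],[0.105,-0.09,0],[0.085,-0.12,0],[0.085,-0.12,0],[0.045,-0.105,0],[0.045,-0.105,0]],"spin":[0,0,0,0,0,0,0,0,0,0],"fingers":[0,0,0,0,0,0,0,0,0,0]}'; python3 t.py
python3 - <<'E'
from h import *
a=grab('top')['pixels'][150:240,140:300]; cv2.imwrite('pics/p4.png',cv2.resize(a,None,fx=5,fy=5,interpolation=2)[...,::-1])
E
```

```text
clock: 9.35
tcp_pos: [0.4983, 0.0489, 0.0272]
tcp_rot: [0.996, -0.086, -0.0, 0.0]
force: [-1.2, -0.3, -0.1]
finger_gap: 0.0001
gripper_force: 0.4
tray [-0.0216  0.1238] z 0.0272 F [-1.2 -0.3 -0.1] t 9.35
clock: 10.18
tcp_pos: [0.5355, 0.0156, 0.0273]
tcp_rot: [0.996, -0.086, 0.0, -0.0]
force: [0.1, -0.0, 0.4]
finger_gap: 0.0001
gripper_force: 0.4
tray [0.0208 0.0974] z 0.0273 F [ 0.1 -0.   0.4] t 10.1833
```

View pics/p4.png

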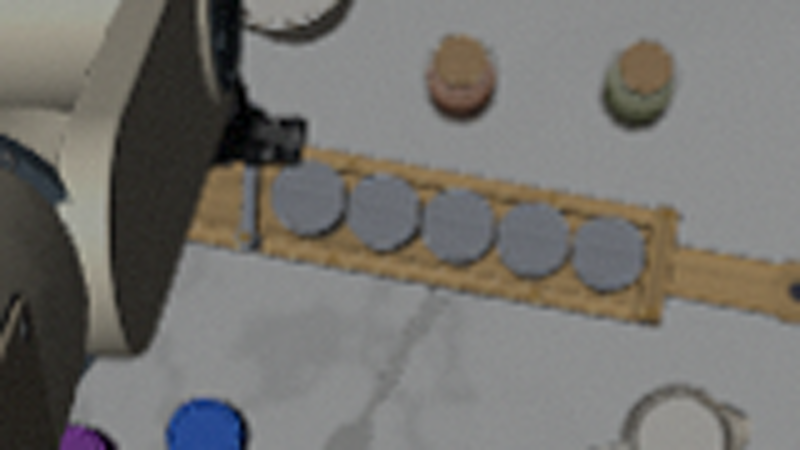

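The keeper bar at crop (250,205) is across the channel and nearly shut. The row is still home, with lids from (309,200) to (609,255).

```bash
python3 -m pendant '{"xyz":[[0,-0.04,0],[0,-0.04,0],[0,-0.04,0],[0,-0.04,0],[0,-0.03,0]],"spin":[0,0,0,0,0],"fingers":[0,0,0,0,0]}'; python3 t.py
python3 -m pendant '{"xyz":[[-0.005,-0.03,0],[-0.005,-0.03,0]],"spin":[0,0],"fingers":[0,0]}'; python3 t.py
```

```text
clock: 10.65
tcp_pos: [0.5352, 0.0085, 0.0273]
tcp_rot: [0.996, -0.086, 0.0, -0.0]
force: [0.6, 0.8, 0.3]
finger_gap: -0.0001
gripper_force: 0.3
tray [0.0218 0.0903] z 0.0273 F [0.6 0.8 0.3] t 10.65
clock: 10.82
tcp_pos: [0.535, 0.0064, 0.0273]
tcp_rot: [0.996, -0.087, 0.0, -0.0]
force: [0.9, 7.7, 0.0]
finger_gap: 0.0001
gripper_force: 3.7
tray [0.0219 0.0882] z 0.0273 F [0.9 7.7 0. ] t 10.8167
```

```bash
python3 -m pendant '{"xyz":[[-0.002,-0.015,0],[0,0,0],[0,0,0],[0,0,0]],"spin":[0,0,0,0],"fingers":[0,0,0,0]}'; python3 t.py
python3 -m pendant '{"xyz":[[0.004,0.025,0],[0.017,0.0985,0],[0.05,0.3,0],[0.086,0.5,0],[0,0,0.6],[0,0.5,0.8],[0,0.9,0.3],[0,0.9,0],[0,0.9,0],[0,0,0]],"spin":[0,0,0,0,0,0,0,0,0,0],"fingers":[0,0,0,0,0,0,0,0,0,0]}'; python3 t.py
python3 - <<'E'
from t import *
d=grab('top'); a=d['pixels'][165:220,165:275]
cv2.imwrite('pics/p5.png',cv2.resize(a,None,fx=7,fy=7,interpolation=cv2.INTER_CUBIC)[...,::-1])
E
```

```text
clock: 11.15
tcp_pos: [0.535, 0.0064, 0.0274]
tcp_rot: [0.996, -0.087, 0.0, -0.001]
force: [0.6, 7.3, -1.0]
finger_gap: -0.0004
gripper_force: 3.3
tray [0.0219 0.0882] z 0.0274 F [ 0.6  7.3 -1. ] t 11.15
clock: 11.98
tcp_pos: [0.5416, 0.1765, 0.0961]
tcp_rot: [0.996, -0.085, 0.001, -0.001]
force: [-0.3, -0.1, 0.1]
finger_gap: 0.0002
gripper_force: 0.0
tray [-0.001   0.2569] z 0.0961 F [-0.3 -0.1  0.1] t 11.9833
```

View pics/p5.png

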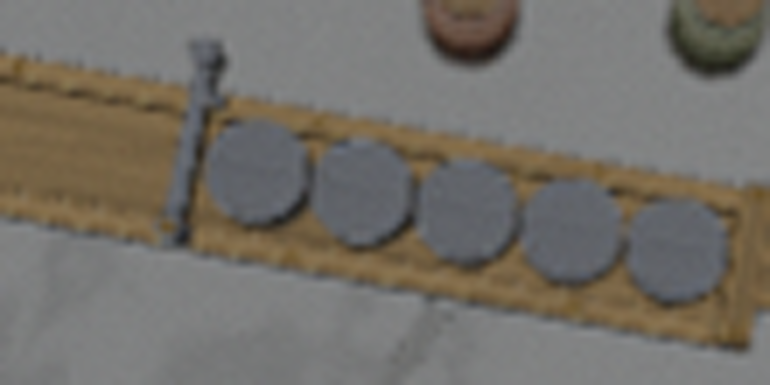

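The bar runs from (175,232) to the stud at (208,52), square across the tray and against its stop pin. All five tins are in a closed row at the end stop.

```bash
python3 -c "
from station import ctrl; print(ctrl.finish_job())"
```

```text
the job is handed in; nothing more can be done
None
```

I pushed all five tins up against the end stop, swung the keeper shut behind them, backed the arm clear and handed the job in at about 12 s; the hand-in call gave no verdict.

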